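# Index a table to the red station and clamp it

### The arm

A 7-joint arm with a two-finger parallel gripper is mounted at the origin on the work surface. World frame = base frame: x ahead of the robot, y to its left, z up, the work surface at z = 0. Lengths are in m, angles in rad, forces in N, time in s.
With the tool pointing down it reaches from about 0.425 to 0.925 m from the base axis. Payload 6.8 kg.
Tool frame: the origin (TCP) lies on the centre line of the jaws, within the pads' length; the fingertips stand ahead of it and the grasp point (between the pads) lies 11 mm behind it (r.tcp_to_tips is the z of the fingertips in the tool frame, in m); z points along the fingers, y is the line along which they close (so a half turn about z gives the same grasp; the last joint's range is limited). The gripper opens to 85 mm and grips with 20 to 120 N. Pads are 22 mm wide; open, the fingers measure 114 mm over their backs; the gripper's body (76 mm by 85 mm) begins 54 mm behind the grasp point. The pads swing forward as they close: fully open they stand 13 mm farther back than shut.
Start: joints at [1.113, 0.477, 0.022, 1.555, -0.011, 1.109, -0.083], TCP at [0.231, -0.634, 0.239] pointing down, gripper open.
Joint ranges: [-2.96, 2.96], [-0.34, 2.1], [-1.41, 1.46], [0.24, 2.44], [-1.37, 4.51], [0.17, 1.92], [-2.96, 2.96]. Speed limits (rad/s): [2.39, 2.39, 3.14, 3.14, 3.14, 3.14, 3.14].

### API

Orientations are given as a rotation vector (axis times angle).
In Python, from bench import r, optics gives the robot as it stands.
- The arm moves only by the shell command python3 -m creep 'ROWS' [FORCE]. ROWS is a JSON object whose one key "rows" holds a list of rows, each a list of 7 numbers: the shift along the tool's x, y, z in units of 25 mm (1.0 is 25 mm), then the turn, a rotation vector about the tool's x, y, z in units of 8 degrees (1.0 is 8 degrees), then the finger opening in mm, from 0 to 85.4. A call has 1 to 10 rows; each row is the pose to reach, as a shift and turn from the pose commanded when the call began, along the tool's axes at that moment; what a row does not reach only later rows make up. A row lasts 1/8 s, in which the tool goes at most 62.5 mm and 10.7 degrees, less where a joint would pass 70% of its speed; a pose out of reach is approached as far as the arm can. A call with a gripper value outside its range is refused whole. The fingers move at their own pace and stop on an object; FORCE is the grip in N (left out, the last holds). Time passes only in rows, so rows that repeat a pose let the fingers close. It gives the time, the measured TCP pose, the force, the opening and the grip force at its end, in the units of the state.
- r.get_obs(): the state, without advancing time (a new reading comes with each control period).
- optics.grab_frame(name): name is "scene" or "top"; returns a dict with "color" (384x512x3 uint8, blue, green, red), "K" (3x3 intrinsics, pixels), "R" (3x3) and "t" (3): a world point X has camera coordinates R X + t. Camera axes: x right, y down, z forward; pixel columns grow to the right and rows downward; lengths in m; the calibration is good to about 2 mm. A picture is of the moment at which its call begins. There is no depth.
- r.hand_in(): hands the job in; it is judged then, once.
The state is a dict: "clock": time; "joints": joint angles; "qvel": joint speeds; "tau": joint torques, N m; "tcp_pos": TCP position; "orientation": TCP orientation; "contact_force": force on the tool from outside, world axes, zero at the start; "moment": the same for the moment, N m; "grip_width": finger opening in m; "gripper_force": force on a finger pad.
Only numpy, scipy, OpenCV 4.12 (cv2) and the standard library are available. Lean on these libraries where they do the work, as an engineer would, in place of code of your own. Each camera call takes 0.05 s, during which the arm holds its last target. There are 200 camera calls.

### The job

A fresh part is in the vice of the indexing table, and its index pin still sits in the long yellow-lined loading slot. Pull the black sprung knob up, swing the index arm anticlockwise past the first brass bushing, and let the pin snap fully home in the second bushing, the one ringed in red, feeling for it without forcing the pin sideways; only then pull the red clamp lever over clockwise until it is tight. Let go of everything, and leave the other things on the bench alone.

Things in the scene. Friction and masses are not known exactly. Their poses are not given: they have to be found in the camera images.
- index_base: Round green cast base of the indexing table, 224 mm across, bolted down. Origin: on the vertical axis about which the turntable turns, at bench height; z up. In its frame the arm points to 135 deg (anticlockwise from its x) when joint turntable is 0; the clamp's pivot stands at x = 26, y = -71 mm. A flat steel index sector lies on its robot side, top at z = 50 mm.
- red_nominal (a point): Nominal place of the red-ringed bushing, at the sector's top. On a circle of radius 85 mm lie a 41 mm long yellow-lined slot and three brass bushings with 12 mm holes, 35, 70 (red) and 105 deg anticlockwise from the slot. The sector is set afresh for each job, so all of it may stand up to 7 deg (10 mm) off nominal either way, and no reading tells: let the pin ride on the flat and feel it drop in.
- turntable (a joint): Turn in rad, positive anticlockwise seen from above, of the steel table (120 mm across, its vice and part reach 124 mm above the bench) and its index arm. About 0 with the pin in the slot; 0.61 in the first bushing, 1.22 in the red one, 1.83 in the third, each within 0.14. Takes about 1 N at the knob, 3 N with the pin riding on the sector (more to start it), and stays where it is left.
- pull_knob: Round black knurled knob, 30 mm across, 22 mm tall, on the sprung pin at the arm's end, 85 mm from the turning axis. Origin: its centre, 92.5 mm above the bench with the pin home; z up. Below it are a 24 mm housing (top at 78 mm) and the 26 mm wide arm (top at 70 mm). The flat-ended pin is 10 mm across. The knob only slides up; eased fingers let it spring down.
- index_pin (a joint): How far knob and pin are pulled up, in m: 0 fully home (10 mm deep in the sector), 0.010 when the pin's tip is level with the sector's top (so it reads while riding on the flat), 0.016 end stop. A spring pushes it down with 6 N at 0, 10 N at 0.010, 12 N at the stop. Standing in a hole it is bruised by a side load above 15 N at the pin.
- clamp_lever (a joint): Turn of the red-gripped clamp lever about its upright pivot, in rad, positive clockwise seen from above: 0 to 0.2, slack, at the start; its eccentric begins to bite on the table's rim at about 0.7; tight from 1.0; end stop 1.4. Drag at the grip is about 5 N when slack and 8 to 11 N as it bites; it stays where it is left.
- lever_grip (a point): Middle of the lever's red upright grip, 16 mm across, 36 mm tall (90 to 126 mm above the bench), 75 mm from the lever's pivot; the lever's bar below reaches up to 90 mm. At joint value 0 the lever points to 320 deg (anticlockwise from x) in the frame of index_base.
- hex_keys: Wooden block 45 x 130 x 45 mm holding upright hex keys up to 160 mm high; origin under its centre. Leave alone.
- dial_stand: Dial gauge on a yellow magnetic stand, 55 mm square foot, 210 mm high, dial reaching 96 mm to its own -x; origin under the foot. Leave alone.
- flat_file: Flat file 310 mm long with a wooden handle, lying along its own x; origin near the ferrule. Leave alone.
- vee_block: Steel vee block 60 x 45 x 48 mm; origin under its centre. Leave alone.
- strap_clamp: Dark steel stepped strap clamp, 105 x 28 mm, lying beside the indexing table; origin under its centre. Leave alone.
- grease_tin: Yellow tin, 104 mm across, 95 mm high; origin under its centre. Leave alone.
- spanner: Steel spanner 190 mm long, lying along its own x. Leave alone.
- nut_tray: White tray 110 x 160 x 35 mm with tee nuts; origin under its centre. Leave alone.

How it is judged:
On the way, in this order (a step that is already met when the one before it is completed fails the run):
1. the pin is pulled clear of the loading slot and carried on along the sector (value of joint index_pin above 0.008 m and value of joint turntable above 0.3 rad), for 0.1 s.
2. the pin has snapped home in the red bushing, with the clamp lever still slack (value of joint index_pin below 0.0025 m and value of joint turntable between 1.08 and 1.36 rad and value of joint clamp_lever below 0.5 rad), for 0.2 s.
At the end, for the whole second after the job is handed in: The index pin is home (knob within 2.5 mm of fully down) in the red-ringed second bushing (turntable between 1.08 and 1.36 rad), and the clamp lever is pulled over to at least 1.0 rad (value of joint index_pin below 0.0025 m and value of joint turntable between 1.08 and 1.36 rad and value of joint clamp_lever above 1 rad); the robot touches nothing.
It fails at once if the index pin, standing in a hole or the slot, is forced sideways against its flank with more than 15 N (contact force between pull_knob and index_base above 15 N and value of joint index_pin below 0.0085 m).
It fails at once if another thing on the bench is pushed more than 20 mm (distance of any of hex_keys, dial_stand, flat_file, vee_block, strap_clamp, grease_tin, spanner, nut_tray from where it was at the start of the episode above 0.02 m).
It also fails if it takes over 58 s, if anything falls off the work surface, if the arm or the gripper's body presses on something with over 40 N, if the wrist force passes 120 N, or if a joint passes its speed limit or range.

## Working session

There is one attempt and no reset: what is moved stays moved. The work goes in short steps, Python scripts to look and compute and a shell command to move; the robot and the scene stay as the last step left them, time stands still between calls to the robot, and variables do not carry over. Pictures are saved under pics/ and viewed, at most 10 in all, crops included, and the job is handed in when it is done.

```bash
ls; mkdir -p pics; python3 - <<'E'
from bench import r, optics
import cv2
o=r.get_obs(); print(o, r.tcp_to_tips)
for n in ("scene","top"):
    f=optics.grab_frame(n); cv2.imwrite(f"pics/{n}0.png",f["color"]); print(n,f["K"],f["R"],f["t"])
E
```

```text
pics
{'clock': 0.0, 'joints': array([ 1.11293066,  0.47779433,  0.02234913,  1.55649312, -0.01146361,
        1.10926672, -0.08309621]), 'qvel': array([ 1.03672391e-03, -2.75856665e-04, -3.25384643e-05,  9.90810720e-04,
        9.47287198e-04,  2.88797946e-04, -1.64308406e-03]), 'tau': array([ 1.17112268e-03, -5.96446788e+01,  1.60819005e+00, -2.81194353e+01,
        1.23627449e-02,  9.36535449e-03, -1.71116454e-05]), 'tcp_pos': array([ 0.23107641, -0.63358882,  0.23831216]), 'orientation': array([-3.09192453e+00, -5.46357676e-01,  7.66393261e-04]), 'contact_force': array([-0.13977649, -0.41488907, -0.11203136]), 'moment': array([-0.00546553, -0.01110229,  0.0623193 ]), 'gripper_force': 0.0, 'grip_width': 0.08550026839923498} 0.008
scene [[466.19859189   0.         251.78179682]
 [  0.         466.19859189 194.95203257]
 [  0.           0.           1.        ]] [[ 0.25278759  0.96751779 -0.0027846 ]
 [ 0.73781309 -0.19463185 -0.64633604]
 [-0.62588359  0.16133122 -0.76304781]] [-0.10612896 -0.34438632  2.0205598 ]
top [[402.64956803   0.         248.5420504 ]
 [  0.         402.64956803 197.96156017]
 [  0.           0.           1.        ]] [[-0.00503362 -0.99972991  0.02268834]
 [-0.98837897  0.00152685 -0.15200225]
 [ 0.15192656 -0.0231898  -0.98811971]] [-0.06315268  0.52434428  1.32998665]
```

View pics/scene0.png

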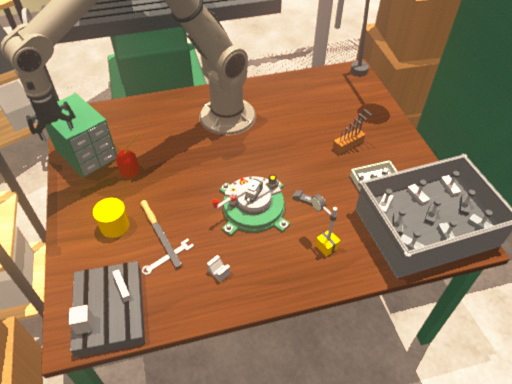

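View pics/top0.png

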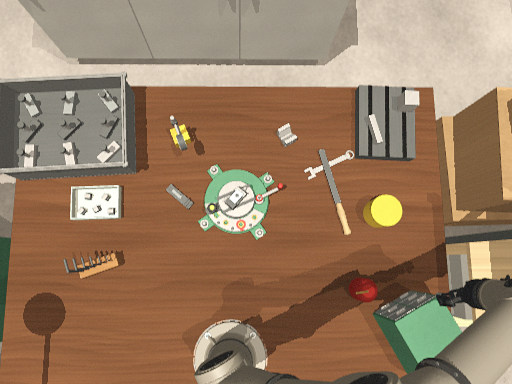

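The scene view shows the green table at about (254,205). In the top view it is at (237,200), with a dark knob near (212,208) and the red grip at (281,186). I'll enlarge both.

```bash
python3 - <<'E'
import cv2,numpy as np
a=cv2.imread("pics/top0.png")[155:250,190:300]; b=cv2.imread("pics/scene0.png")[165:240,205:300]
a=cv2.resize(a,None,fx=6,fy=6,interpolation=cv2.INTER_CUBIC)[:, :]
cv2.imwrite("pics/topc.png",a)
cv2.imwrite("pics/scenec.png",cv2.resize(b,None,fx=8,fy=8,interpolation=cv2.INTER_CUBIC))
E
```

```text
(no output)
```

View pics/topc.png

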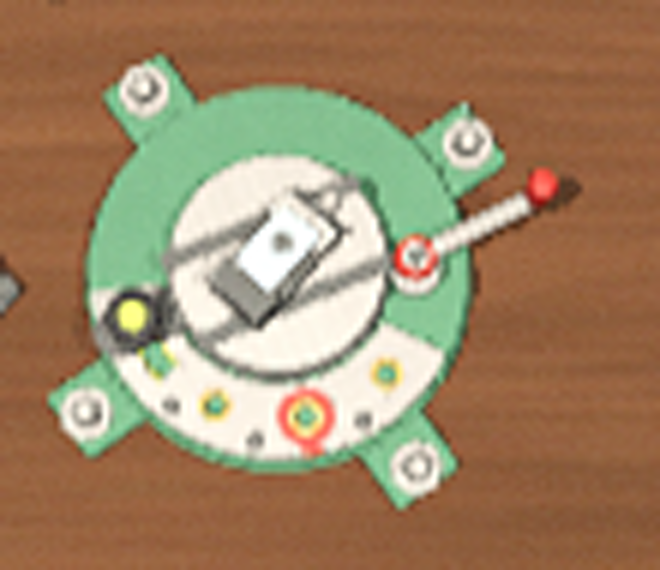

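View pics/scenec.png

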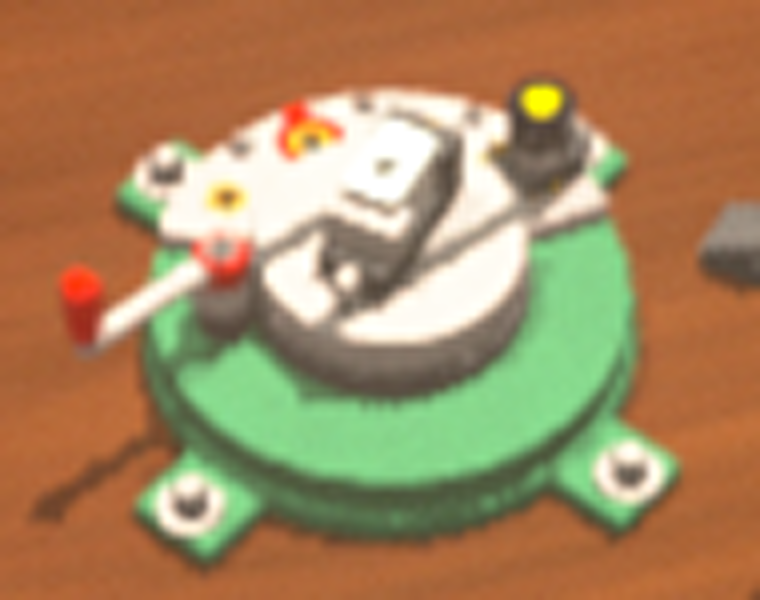

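The crops show the knob's yellow cap at top (212,208) and scene (273,177). The red grip's top is at top (280,186) and scene (215,200). The red-ringed bushing is at top (241,224), and the strap clamp lies clear to the left. I'll triangulate these by colour.

```bash
cat > h.py <<'E'
import cv2,numpy as np
from bench import r,optics
from scipy.spatial.transform import Rotation as Ro
def grab(n): return optics.grab_frame(n)
def blob(f,col,p,rad):
    h=cv2.cvtColor(f["color"],cv2.COLOR_BGR2HSV); H,S,V=[h[...,i].astype(int) for i in range(3)]
    m={'y':(abs(H-28)<6)&(S>120)&(V>120),'r':((H<6)|(H>174))&(S>150)&(V>110)}[col]
    yy,xx=np.nonzero(m); k=np.hypot(xx-p[0],yy-p[1])<rad
    w=1.0*h[yy[k],xx[k],1]; return np.array([(xx[k]*w).sum(),(yy[k]*w).sum()])/w.sum(),k.sum()
def ray(f,p):
    d=f["R"].T@np.linalg.inv(f["K"])@[p[0],p[1],1]; return -f["R"].T@f["t"],d/np.linalg.norm(d)
def plane(f,p,z): o,d=ray(f,p); return o+d*(z-o[2])/d[2]
def tri(fa,pa,fb,pb):
    A,b=0,0
    R=[ray(fa,pa),ray(fb,pb)]
    for o,d in R: M=np.eye(3)-np.outer(d,d); A=A+M; b=b+M@o
    X=np.linalg.solve(A,b); return X,[np.linalg.norm(np.cross(X-o,d)) for o,d in R]
E
python3 - <<'E'
from h import *
np.set_printoptions(precision=4,suppress=True)
T,S=grab("top"),grab("scene")
for n,c,pt,ps,rad in [("knob",'y',(212,208),(272.7,177.4),5),("grip",'r',(280.3,185.5),(215.1,202),6)]:
    a,na=blob(T,c,pt,rad); b,nb=blob(S,c,ps,rad)
    print(n,a,na,b,nb,*tri(T,a,S,b))
for n,pt,ps in [("grip top",(280.3,185.5),(215.1,200.1)),("red",(240.8,224.2),(205+312/8,165+140/8)),("third",(190+387/6,155+373/6),(205+228/8,165+197/8)),("pivot",(259.3,197.8),(205+222/8,165+248/8))]:
    print(n,*tri(T,pt,S,ps))
print("red@.05",plane(T,(240.8,224.2),.05),"first",plane(T,(190+215/6,155+404/6),.05),"third",plane(T,(254.5,217.2),.05),"pivot@.09",plane(T,(259.3,197.8),.09))
# bolts on the four feet -> centre
print("tt centre",plane(T,(190+281/6,155+267/6),.0625))
E
```

```text
knob [211.6356 206.7912] 11 [272.1834 177.1827] 20 [0.4862 0.0567 0.1021] [np.float64(0.0007171032293626155), np.float64(0.0007171032293625879)]
grip [279.7492 185.9149] 25 [214.7757 202.4661] 32 [ 0.5533 -0.164   0.1092] [np.float64(0.0010472561279162606), np.float64(0.0010472561279162211)]
grip top [ 0.5528 -0.1634  0.1208] [np.float64(0.0023315656709479394), np.float64(0.0023315656709481107)]
red [ 0.4349 -0.0359  0.0449] [np.float64(0.0025088461861822566), np.float64(0.00250884618618233)]
third [ 0.4586 -0.0815  0.0449] [np.float64(0.0030811675074677693), np.float64(0.003081167507467795)]
pivot [ 0.5187 -0.0967  0.0827] [np.float64(0.0027758776676015395), np.float64(0.002775877667601521)]
red@.05 [ 0.4339 -0.0383  0.05  ] first [0.4403 0.0117 0.05  ] third [ 0.4573 -0.0843  0.05  ] pivot@.09 [ 0.5171 -0.0991  0.09  ]
tt centre [ 0.5157 -0.0252  0.0625]
```

```bash
cat >> h.py <<'E'
from scipy.optimize import least_squares
def togo(P,yaw):
    """rows shift/turn from present tcp to world P (TCP), tool down, tool y at yaw (rad)"""
    o=r.get_obs(); R0=Ro.from_rotvec(o["orientation"])
    y=np.array([np.cos(yaw),np.sin(yaw),0]); z=np.array([0,0,-1.]); x=np.cross(y,z)
    R1=Ro.from_matrix(np.c_[x,y,z])
    return R0.inv().apply(np.array(P)-o["tcp_pos"])/.025,(R0.inv()*R1).as_rotvec(degrees=True)/8
E
python3 - <<'E'
from h import *
np.set_printoptions(precision=4,suppress=True)
T=grab("top"); S=grab("scene")
c=lambda x,y:(190+x/6-.42,155+y/6-.42)
P=[plane(T,c(*p),.05)[:2] for p in [(215,404),(305,415),(387,373)]]+[np.array([.4862,.0567])]
s=least_squares(lambda C:[np.hypot(*(p-C))-.085 for p in P],[.517,-.025]); C=s.x
print("C",C,s.fun)
# green base's outline (bottom/top rim) check
h=cv2.cvtColor(T["color"],cv2.COLOR_BGR2HSV)
print("angles",[np.degrees(np.arctan2(*(p-C)[::-1])) for p in P])
for n,p in [("tt rim L",(167,265)),("tt rim R",(386,265)),("tt top",(280,153)),("tt bot",(280,372))]: print(n,plane(T,c(*p),.06)[:2])
piv=plane(T,c(416,257),.09)[:2]; print("piv",piv, np.hypot(*(piv-C)))
k=P[3]; a=np.arctan2(*(k-C)[::-1]); print("to knob above",togo([*k,.16],a-np.pi/2), r.tcp_to_tips)
E
```

```text
C [ 0.5189 -0.0222] [-0.0002 -0.0003  0.0004  0.0004]
angles [np.float64(155.39786615148404), np.float64(-169.89878840729747), np.float64(-134.62480385180817), np.float64(112.50306119700447)]
tt rim L [0.5187 0.0399]
tt rim R [ 0.5185 -0.0825]
tt top [ 0.5823 -0.0232]
tt bot [ 0.4585 -0.0232]
piv [ 0.5183 -0.0978] 0.0756474599085072
to knob above (array([ 19.047 , -22.4583,   3.1716]), array([ -0.0033,  -0.003 , -11.5579])) 0.008
```

Centre, bushings (35° apart), table rim and pivot all agree with the text. I'll move away from the cabinet first, then to above the knob.

```bash
python3 -m creep '{"rows":[[2,0,-1,0,0,0,85],[4,0,-2,0,0,0,85],[6,-2,-2,0,0,0,85],[8,-4,-2,0,0,-1,80],[10,-6,-2,0,0,-2,75],[12,-8,-2,0,0,-3,70],[14,-10,-2,0,0,-4,65],[16,-12,-2,0,0,-5,60],[18,-14,-2,0,0,-6,60],[19,-16,-2,0,0,-7,60]]}' 40; python3 - <<'E'
from h import *
np.set_printoptions(precision=4,suppress=True)
print(togo([.4862,.0567,.16],np.radians(22.5)),r.tcp_to_tips,r.get_obs()["joints"])
E
```

```text
clock: 1.55
tcp_pos: [0.5278, -0.1413, 0.2895]
orientation: [2.47, 1.94, 0.001]
contact_force: [0.6, -0.6, -0.4]
grip_width: 0.06
gripper_force: 0.0
(array([ 7.2997, -3.4992,  5.1778]), array([ 0.0061,  0.0014, -4.5265])) 0.008 [ 0.4771  0.2466 -0.3923  1.7838  0.1034  1.1305 -0.1879]
```

```bash
python3 -m creep '{"rows":[[2,-1,0,0,0,-1,60],[4,-2,1,0,0,-2,60],[5.5,-2.7,2,0,0,-3,60],[7.3,-3.5,3,0,0,-4.53,60],[7.3,-3.5,4,0,0,-4.53,60],[7.3,-3.5,5.18,0,0,-4.53,60],[7.3,-3.5,5.18,0,0,-4.53,60],[7.3,-3.5,5.18,0,0,-4.53,60]]}'; python3 - <<'E'
from h import *
np.set_printoptions(precision=4,suppress=True)
print(togo([.4862,.0567,.085],np.radians(22.5)),r.get_obs()["joints"])
E
```

```text
clock: 2.55
tcp_pos: [0.4867, 0.0552, 0.1607]
orientation: [1.75, 2.608, 0.001]
contact_force: [-0.2, 1.0, 0.7]
grip_width: 0.06
gripper_force: 0.0
(array([0.064 , 0.0013, 3.0286]), array([ 0.0075,  0.0014, -0.0291])) [ 0.2516  0.3286 -0.5801  2.0359  0.2397  0.8412 -0.0762]
```

```bash
python3 -m creep '{"rows":[[0.05,0,1,0,0,0,60],[0.05,0,2,0,0,0,60],[0.05,0,2.6,0,0,0,60],[0.05,0,2.95,0,0,0,55],[0.05,0,2.95,0,0,0,45],[0.05,0,2.95,0,0,0,38],[0.05,0,2.95,0,0,0,32],[0.05,0,2.95,0,0,0,26],[0.05,0,2.95,0,0,0,26],[0.05,0,2.95,0,0,0,26]]}' 40
```

```text
clock: 3.8
tcp_pos: [0.4866, 0.0566, 0.0869]
orientation: [1.75, 2.608, 0.002]
contact_force: [-0.5, -0.4, 6.6]
grip_width: 0.0289
gripper_force: 39.2
```

```bash
python3 -m creep '{"rows":[[0,0,-0.1,0,0,0,26],[0,0,-0.25,0,0,0,26],[0,0,-0.4,0,0,0,26],[0,0,-0.52,0,0,0,26],[0,0,-0.52,0,0,0,26]]}' 60; python3 - <<'E'
from h import *
S=grab("scene");print(blob(S,'y',(272.2,174.5),7)); cv2.imwrite("pics/s1.png",cv2.resize(S["color"][150:240,205:300],None,fx=6,fy=6,interpolation=cv2.INTER_CUBIC))
E
```

```text
clock: 4.42
tcp_pos: [0.4858, 0.0563, 0.0991]
orientation: [1.75, 2.609, 0.001]
contact_force: [5.9, 0.6, -11.8]
grip_width: 0.0283
gripper_force: 59.9
(array([nan, nan]), np.int64(0))h.py:9: RuntimeWarning: invalid value encountered in divide
  w=1.0*h[yy[k],xx[k],1]; return np.array([(xx[k]*w).sum(),(yy[k]*w).sum()])/w.sum(),k.sum()
```

View pics/s1.png

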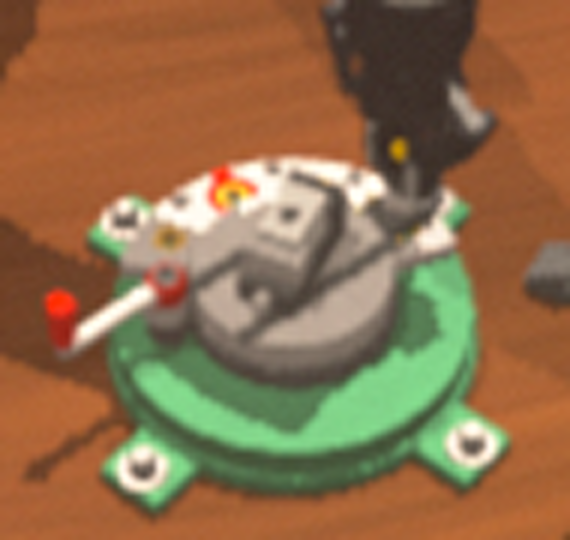

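The picture shows the fingers holding the knob raised (yellow cap at crop (398,150)). The force is −12 N, so the pin is near its stop and clear. I'll swing 71° anticlockwise, past the first bushing and short of the red one.

```bash
python3 -m creep '{"rows":[[-0.01,-0.24,0,0,0,-0.5,26],[-0.075,-0.71,0,0,0,-1.5,26],[-0.294,-1.383,0,0,0,-3,26],[-0.517,-1.802,0,0,0,-4,26],[-0.795,-2.185,0,0,0,-5,26],[-1.125,-2.527,0,0,0,-6,26],[-1.499,-2.819,0,0,0,-7,26],[-1.91,-3.056,0,0,0,-8,26],[-2.293,-3.215,0,0,0,-8.88,26],[-2.293,-3.215,0,0,0,-8.88,26]]}'; python3 - <<'E'
from h import *
o=r.get_obs(); d=o["tcp_pos"][:2]-[.5189,-.0222]; print(np.hypot(*d),np.degrees(np.arctan2(*d[::-1])),o["joints"])
T=grab("top"); cv2.imwrite("pics/t1.png",cv2.resize(T["color"][160:260,180:300],None,fx=6,fy=6,interpolation=cv2.INTER_CUBIC))
E
```

```text
clock: 5.72
tcp_pos: [0.4367, -0.0278, 0.1001]
orientation: [-0.089, 3.133, 0.002]
contact_force: [12.6, 0.8, -11.3]
grip_width: 0.0281
gripper_force: 60.1
0.08240164021277775 -176.08958016719214 [ 0.63374786  0.41586359 -0.83577735  2.18657353  0.47304076  0.71662257
  1.10388283]
```

View pics/t1.png

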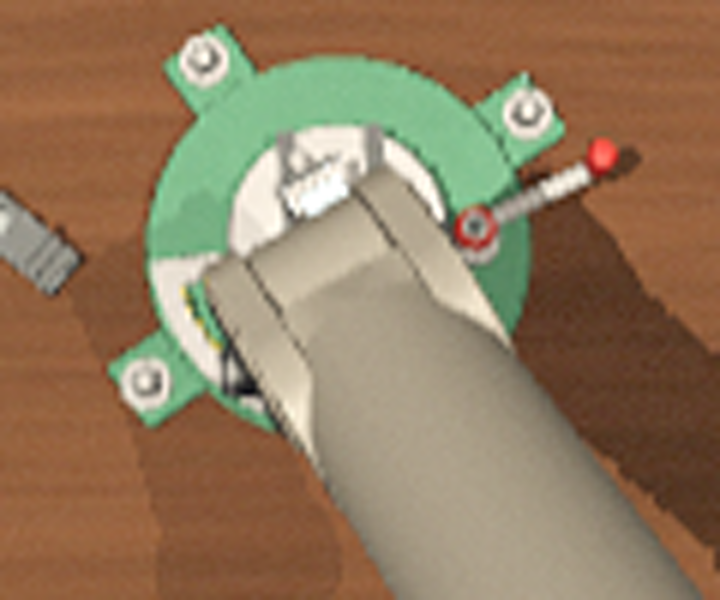

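The arm is over the sector about 6° short of the red bushing (knob at crop (240,375)), with the first bushing behind it. I'll take out the radial strain, then lower the pin onto the flat.

```bash
python3 -m creep '{"rows":[[-0.1,0,0,0,0,0,26],[-0.1,0,0.06,0,0,0,26],[-0.1,0,0.12,0,0,0,26],[-0.1,0,0.18,0,0,0,26],[-0.1,0,0.18,0,0,0,26]]}' 60
```

```text
clock: 6.4
tcp_pos: [0.437, -0.0276, 0.0966]
orientation: [-0.088, 3.138, -0.004]
contact_force: [-2.0, -2.1, 17.9]
grip_width: 0.0283
gripper_force: 63.5
```

```bash
python3 -m creep '{"rows":[[0,0,-0.1,0,0,0,26],[0,0,-0.1,0,0,0,40],[0,0,-0.1,0,0,0,45],[0,0,-0.4,0,0,0,45],[0,0,-0.68,0,0,0,45],[0,0,-0.68,0,0,0,38],[0,0,-0.68,0,0,0,36],[0,0,-0.68,0,0,0,36]]}' 20; python3 - <<'E'
from h import *
S=grab("scene"); cv2.imwrite("pics/s2.png",cv2.resize(S["color"][150:240,195:300],None,fx=7,fy=6,interpolation=cv2.INTER_CUBIC))
T=grab("top")
for p in ([.437,-.0276,.1135],): 
    for f in (S,T):
        c=f["K"]@(f["R"]@np.array(p)+f["t"]); print(c[:2]/c[2])
E
```

```text
clock: 7.4
tcp_pos: [0.4353, -0.0272, 0.1114]
orientation: [0.091, -3.14, -0.0]
contact_force: [0.1, -0.1, -0.8]
grip_width: 0.036
gripper_force: 0.0
[245.39677319 169.62927195]
[237.51592477 221.50513786]
```

View pics/s2.png

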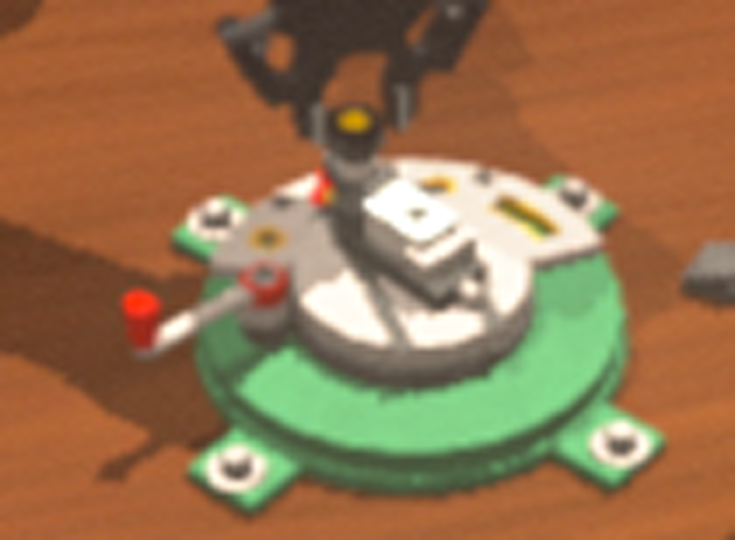

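The cap sits at px (245.0,169.6), which matches a pin riding on the flat (predicted (245.4,169.6)). The fingers flank only the top of the knob. I'll push gently anticlockwise and watch the cap height.

```bash
cat > chk.py <<'E'
from h import *
o=r.get_obs(); S=grab("scene"); b,n=blob(S,'y',(244,171),9); print("cap",b,n,"F",o["contact_force"].round(1))
for z in (.1135,.1035):
    P=plane(S,b,z); d=P[:2]-[.5189,-.0222]; print(z,P.round(4),"r %.4f ang %.1f"%(np.hypot(*d),np.degrees(np.arctan2(*d[::-1]))%360))
E
python3 chk.py; python3 -m creep '{"rows":[[0,-0.06,0,0,0,-0.12,36],[0,-0.12,0,0,0,-0.25,36],[0,-0.16,0,0,0,-0.34,36],[-0.01,-0.2,0,0,0,-0.42,36],[-0.01,-0.24,0,0,0,-0.5,36],[-0.01,-0.28,0,0,0,-0.6,36]]}'; python3 chk.py
```

```text
cap [nan nan] 0 F [-0.   0.8 -0.5]
0.1135 [nan nan nan] r nan ang nan
0.1035 [nan nan nan] r nan ang nan
clock: 8.3
tcp_pos: [0.4362, -0.0338, 0.1116]
orientation: [-0.225, 3.133, 0.001]
contact_force: [0.8, 3.4, -1.9]
grip_width: 0.036
gripper_force: 1.8
cap [nan nan] 0 F [ 0.8  3.4 -1.9]
0.1135 [nan nan nan] r nan ang nan
0.1035 [nan nan nan] r nan ang nanh.py:9: RuntimeWarning: invalid value encountered in divide
  w=1.0*h[yy[k],xx[k],1]; return np.array([(xx[k]*w).sum(),(yy[k]*w).sum()])/w.sum(),k.sum()
h.py:9: RuntimeWarning: invalid value encountered in divide
  w=1.0*h[yy[k],xx[k],1]; return np.array([(xx[k]*w).sum(),(yy[k]*w).sum()])/w.sum(),k.sum()
```

```bash
sed -i "s/(abs(H-28)<6)&(S>120)&(V>120)/(abs(H-26)<7)\&(S>140)\&(V>70)/" h.py; sed -i 's/(244,171),9/(244,170),6/' chk.py; python3 chk.py; python3 -m creep '{"rows":[[0,-0.04,0,0,0,-0.08,36],[0,-0.08,0,0,0,-0.17,36]]}'; python3 chk.py
```

```text
cap [244.36494253 169.89326765] 11 F [ 0.2  2.7 -1.5]
0.1135 [ 0.4373 -0.0315  0.1135] r 0.0821 ang 186.5
0.1035 [ 0.4281 -0.0293  0.1035] r 0.0911 ang 184.5
clock: 8.65
tcp_pos: [0.4364, -0.0362, 0.1115]
orientation: [0.261, -3.131, -0.0]
contact_force: [0.1, 4.3, -2.9]
grip_width: 0.036
gripper_force: 1.8
cap [243.82863501 170.07566766] 12 F [ 0.1  4.3 -2.9]
0.1135 [ 0.4377 -0.0335  0.1135] r 0.0820 ang 187.9
0.1035 [ 0.4285 -0.0314  0.1035] r 0.0909 ang 185.8
```

```bash
python3 -m creep '{"rows":[[0,-0.03,0,0,0,-0.06,36],[0,-0.06,0,0,0,-0.12,36]]}'; python3 chk.py;  python3 -m creep '{"rows":[[0,-0.03,0,0,0,-0.06,36],[0,-0.06,0,0,0,-0.12,36]]}'; python3 chk.py
```

```text
clock: 8.95
tcp_pos: [0.4365, -0.038, 0.1115]
orientation: [0.287, -3.128, 0.001]
contact_force: [1.3, -0.7, -1.0]
grip_width: 0.0362
gripper_force: 0.0
cap [243.47514231 171.99924099] 12 F [ 1.3 -0.7 -1. ]
0.1135 [ 0.4464 -0.037   0.1135] r 0.0740 ang 191.5
0.1035 [ 0.4373 -0.0349  0.1035] r 0.0826 ang 188.8
clock: 9.25
tcp_pos: [0.4371, -0.0395, 0.1116]
orientation: [-0.312, 3.126, -0.001]
contact_force: [-0.3, 0.5, -1.4]
grip_width: 0.0363
gripper_force: 0.0
cap [243.44970194 171.98360656] 12 F [-0.3  0.5 -1.4]
0.1135 [ 0.4463 -0.0371  0.1135] r 0.0741 ang 191.6
0.1035 [ 0.4372 -0.0349  0.1035] r 0.0827 ang 188.9
```

The pin has dropped: the cap fell about 2 px, the side force vanished, and the cap's ray at home height fits radius and angle (189° against 190°). Now I'll rise and work out the move to the lever.

```bash
python3 -m creep '{"rows":[[0,0.05,0,0,0,0,45],[0,0.05,-1,0,0,0,50],[0,0.05,-3,0,0,0,50],[0,0.05,-4.5,0,0,0,50],[0,0.05,-4.5,0,0,0,45]]}'; python3 - <<'E'
from h import *
np.set_printoptions(precision=3,suppress=True)
T,S=grab("top"),grab("scene")
b,n=blob(S,'y',(243.5,172),5); print("cap",b,n)
a,_=blob(T,'r',(279.7,185.9),6); b,_=blob(S,'r',(214.8,202.5),6); X,e=tri(T,a,S,b); print("grip",X,e)
print(togo([X[0],X[1],.21],np.radians(28)))
cv2.imwrite("pics/s3.png",cv2.resize(S["color"][150:240,195:300],None,fx=7,fy=6,interpolation=cv2.INTER_CUBIC))
E
```

```text
clock: 9.93
tcp_pos: [0.4385, -0.0377, 0.2265]
orientation: [-0.311, 3.121, -0.004]
contact_force: [-0.1, 0.2, 0.1]
grip_width: 0.0451
gripper_force: 0.0
cap [243.421 172.055] 25
grip [ 0.554 -0.164  0.109] [np.float64(0.0010481399316485498), np.float64(0.0010481399316485454)]
(array([-3.628, -5.877,  0.558]), array([-0.006,  0.003,  9.172]))
```

View pics/s3.png

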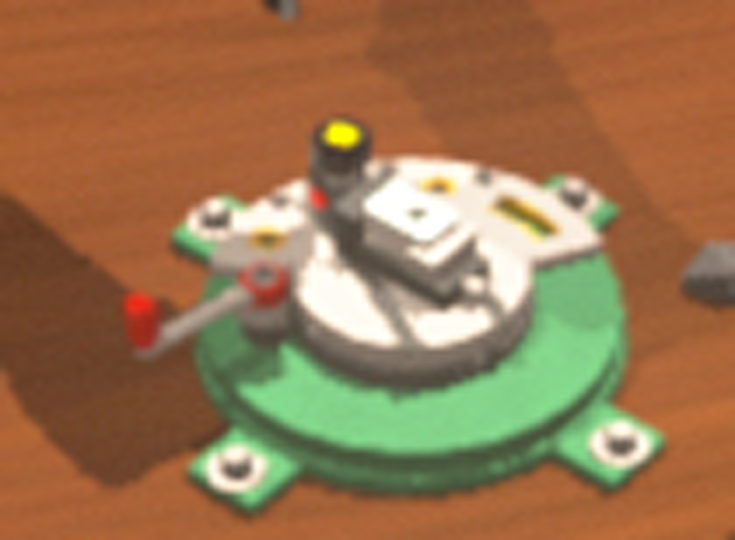

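The knob (cap at crop (343,133)) now sits low over the red tag, and the first and third bushings are both in view. It is home in the red one, so I'll go to the lever grip.

```bash
python3 -m creep '{"rows":[[-0.5,-1,0,0,0,1,45],[-1,-2,0,0,0,2.2,45],[-1.5,-3,0.2,0,0,3.4,45],[-2,-4,0.5,0,0,4.6,45],[-2.6,-5,0.5,0,0,5.8,45],[-3.63,-5.88,0.56,0,0,7,45],[-3.63,-5.88,0.56,0,0,8.2,45],[-3.63,-5.88,0.56,0,0,9.17,45],[-3.63,-5.88,0.56,0,0,9.17,45]]}'; python3 - <<'E'
from h import *
np.set_printoptions(precision=3,suppress=True)
print(togo([.554,-.164,.105],np.radians(28)),r.get_obs()["joints"])
E
```

```text
clock: 11.15
tcp_pos: [0.5539, -0.1635, 0.2082]
orientation: [-1.613, -2.693, 0.002]
contact_force: [0.3, 0.2, -0.6]
grip_width: 0.045
gripper_force: 0.0
(array([-0.027,  0.006,  4.129]), array([-0.018, -0.013,  0.019])) [ 0.663  0.42  -0.622  1.791  0.282  1.024  0.424]
```

```bash
python3 -m creep '{"rows":[[0,0,1.5,0,0,0,45],[0,0,3,0,0,0,45],[0,0,3.8,0,0,0,45],[0,0,4.1,0,0,0,40],[0,0,4.1,0,0,0,30],[0,0,4.1,0,0,0,22],[0,0,4.1,0,0,0,19],[0,0,4.1,0,0,0,19],[0,0,4.1,0,0,0,19]]}'; python3 - <<'E'
from h import *
S=grab("scene"); T=grab("top"); print(blob(S,'r',(214.8,202.5),6),r.get_obs()["joints"])
E
```

```text
clock: 12.28
tcp_pos: [0.5548, -0.164, 0.1078]
orientation: [1.617, 2.693, 0.0]
contact_force: [0.1, -0.2, -0.2]
grip_width: 0.0188
gripper_force: 0.0
(array([213., 201.]), np.int64(1)) [ 0.61489804  0.54171735 -0.56920868  1.87143946  0.38312858  0.83840077
  0.33959924]
```

```bash
python3 -m creep '{"rows":[[0.007,-0.21,0,0,0,0.5,19],[0.029,-0.418,0,0,0,1,19],[0.116,-0.827,0,0,0,2,19],[0.259,-1.22,0,0,0,3,19],[0.456,-1.59,0,0,0,4,19],[0.702,-1.928,0,0,0,5,19],[0.83,-2.08,0,0,0,5.5,19],[0.993,-2.229,0,0,0,6,19],[1.15,-2.36,0,0,0,6.5,19],[1.323,-2.487,0,0,0,7,19]]}'; python3 -c "
from h import *
d=r.get_obs()['tcp_pos'][:2]-[.518,-.098];print(np.hypot(*d),np.degrees(np.arctan2(d[1],d[0])))"
```

```text
clock: 13.62
tcp_pos: [0.4876, -0.1642, 0.1083]
orientation: [2.69, 1.615, 0.009]
contact_force: [8.9, -2.0, -5.2]
grip_width: 0.0189
gripper_force: 4.7
0.07285040566300256 -114.67048842637537
```

```bash
python3 -m creep '{"rows":[[0.004,-0.157,0,0,0,0.37,19],[0.016,-0.314,0,0,0,0.75,19],[0.037,-0.47,0,0,0,1.12,19],[0.066,-0.624,0,0,0,1.5,19],[0.102,-0.776,0,0,0,1.87,19],[0.147,-0.927,0,0,0,2.25,19],[0.147,-0.927,0,0,0,2.25,19],[0.147,-0.927,0,0,0,2.25,19]]}'; python3 -c "
from h import *
d=r.get_obs()['tcp_pos'][:2]-[.518,-.098];print(np.hypot(*d),np.degrees(np.arctan2(d[1],d[0])))"
```

```text
clock: 14.62
tcp_pos: [0.4687, -0.1514, 0.1084]
orientation: [2.909, 1.175, 0.008]
contact_force: [6.5, -4.3, -4.8]
grip_width: 0.0187
gripper_force: 4.3
0.07270905369235592 -132.69865360739385
```

```bash
python3 -m creep '{"rows":[[0,0.08,0,0,0,0,22],[0,0.08,0,0,0,0,35],[0,0.08,0,0,0,0,45],[0,0.08,-1,0,0,0,45],[0,0.08,-3,0,0,0,45],[0,0.08,-5,0,0,0,45],[0,-2,-6,0,0,0,45],[2,-4,-6,0,0,0,45],[2,-4,-6,0,0,0,45]]}'; python3 - <<'E'
from h import *
np.set_printoptions(precision=4,suppress=True)
S=grab("scene");T=grab("top"); print(blob(S,'y',(243.5,172),5))
cv2.imwrite("pics/s4.png",np.hstack([cv2.resize(f["color"][a:a+80,b:b+100],None,fx=4,fy=4,interpolation=cv2.INTER_CUBIC) for f,a,b in ((S,150,195),(T,160,190))]))
E
```

```text
clock: 15.75
tcp_pos: [0.4316, -0.0393, 0.2582]
orientation: [2.908, 1.187, 0.002]
contact_force: [-0.3, -0.8, 0.0]
grip_width: 0.0448
gripper_force: 0.0
(array([242.943 , 172.1426]), np.int64(20))
```

View pics/s4.png

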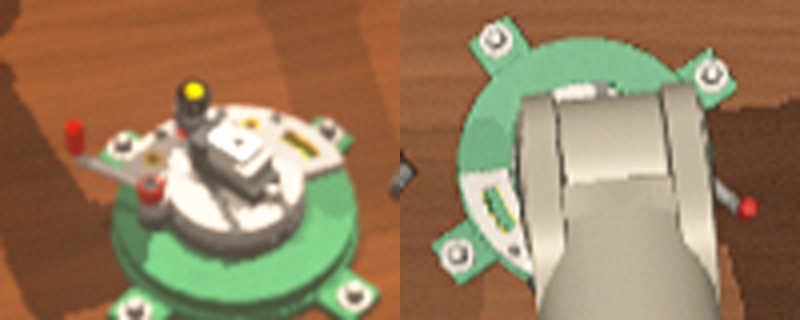

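The knob is still down in the red bushing and the lever is swung over (grip at scene (213,184), top (276,212)). I'll check its angle before handing in.

```bash
python3 - <<'E'
from h import *
S=grab("scene");T=grab("top")
a,n=blob(T,'r',(276.4,211.6),6); b,m=blob(S,'r',(213.4,184.3),6); X,e=tri(T,a,S,b)
d=X[:2]-[.518,-.098]; th=np.radians(-62-np.degrees(np.arctan2(d[1],d[0]))); print(X,e,np.hypot(*d),th)
if th>1.1 and abs(X[2]-.109)<.01: print(r.hand_in())
E
```

```text
[ 0.4694709  -0.15214799  0.10875022] [np.float64(0.001343600476641386), np.float64(0.0013436004766413832)] 0.07271230423086396 1.2194209772920608
the job is handed in; nothing more can be done
None
```

The job is handed in at about 16 s on the clock: the cameras showed the pin home in the red-ringed bushing and the clamp lever at about 1.22 rad (tight from 1.0), with the gripper clear of everything; the verdict itself was not shown.

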